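Load the battery stick into the grip of the dispensing gun

ROBOT

A 7-joint arm with a two-finger parallel gripper is mounted at the origin on the work surface. World frame = base frame: x ahead of the robot, y to its left, z up, the work surface at z = 0. Lengths are in mm, angles in rad, forces in N, time in s.
With the tool pointing down it reaches from about 400 to 875 mm from the base axis. Payload 4.4 kg.
Tool frame: the origin (TCP) lies between the finger pads; the fingertips stand 22 mm ahead of it and the grasp point (between the pads) lies 3 mm ahead of it; z points along the fingers, y is the line along which they close (so a half turn about z gives the same grasp; the last joint's range is limited). The gripper opens to 85 mm and grips with 20 to 120 N. Pads are 22 mm wide; open, the fingers measure 114 mm over their backs; the gripper's body (76 mm by 85 mm) begins 54 mm behind the grasp point. The pads swing forward as they close: fully open they stand 13 mm farther back than shut.
Start: joints at [1.189, 0.628, 0.038, 1.517, -0.027, 0.996, -0.02], TCP at [201.902, -617.862, 253.313] pointing down, gripper open.
Joint ranges: [-3.06, 3.06], [-0.37, 2.12], [-1.25, 1.32], [0.18, 2.47], [-1.1, 4.24], [0.23, 1.98], [-2.94, 2.94]. Speed limits (rad/s): [2.57, 2.57, 3.14, 3.14, 3.14, 3.14, 3.14].

INTERFACE

Orientations are given as [roll, pitch, yaw] about the fixed x, y, z axes, in that order (R = Rz(yaw) Ry(pitch) Rx(roll)).
In Python, from cell import ctrl gives the robot as it stands.
- The arm moves only by the tool step_arm, never from a script. Its argument "plan" is a list of rows, each an object of numbers: "dx", "dy", "dz": the shift along the tool's x, y, z scaled (see below); "ax", "ay", "az": the turn, a rotation vector about the tool's x, y, z scaled (see below); "gripper": the opening, from 0 (shut) to 1 (fully open). A call has 1 to 20 rows; each row shifts and turns the commanded pose from where the row before left it, along the tool's axes as they then stand; what a row does not reach is not made up. The controller multiplies each number of a shift by 0.3 m and each number of a turn by 90 degrees. A row lasts 1/8 s, in which the tool goes at most 62.5 mm and 10.7 degrees, less where a joint would pass 70% of its speed; a pose out of reach is approached as far as the arm can. A call with a number of a shift or a turn outside -1 to 1 is refused whole. A call with a gripper value outside its range is refused whole. The fingers move at their own pace and stop on an object; the grip force is fixed at half the most. Time passes only in rows, so rows that do not move let the fingers close. It gives the time, the measured TCP pose, the force, the opening and the grip force at its end, in the units of the state.
- ctrl.read_state(): the state, without advancing time (a new reading comes with each control period).
- ctrl.get_image(name): name is "scene" or "top"; returns a dict with "color" (384x512x3 uint8, red, green, blue), "range_z" (384x512 float32, mm along the optical axis (not along the pixel's ray), 0 where there is no reading), "fx", "fy", "cx", "cy" (pixels), "k1" (the pictures are not rectified: a ray, as slopes to the right and down, at radius r is drawn at 1 + k1 r^2 times it, then the intrinsics apply), "T" (4x4, takes a point from camera to world coordinates). Camera axes: x right, y down, z forward; pixel columns grow to the right and rows downward; lengths in mm; the calibration is good to about 2 mm. A picture is of the moment at which its call begins.
- ctrl.finish_job(): hands the job in; it is judged then, once.
The state is a dict: "clock": time; "qpos": joint angles; "qd": joint speeds; "tau": joint torques, N m; "eef_pos": TCP position; "tool_rot": TCP orientation; "force": force on the tool from outside, world axes, zero at the start; "torque": the same for the moment, N m; "width": finger opening in mm; "gripper_force": force on a finger pad.
Only numpy, scipy, OpenCV 4.12 (cv2) and the standard library are available. Lean on these libraries where they do the work, as an engineer would, in place of code of your own. Each camera call takes 0.05 s, during which the arm holds its last target. There are 200 camera calls.

TASK

Take the battery stick out of the charger and load it into the upturned grip of the dispensing gun strapped in the cradle. It is a tight fit and the gun is not strapped in exactly: enter the stick leaning, one edge first, feel for the bore, then straighten it up and press it gently, without forcing it, fully home until its flange sits on the grip's red collar; then let go. Do not disturb the roll of tape, the stack of cups or the jar.

Things in the scene. Friction and masses are not known exactly. Their poses are not given: they have to be found in the camera images.
- battery_grip (a point): Battery stick, loose, 120 to 260 g, upright in the charger at the start. Bottom to top: round black can 30 mm across, 60 mm long, sharp lower edge; round flange 48 mm across, 6 mm thick; orange grip block 44 mm high, 36 mm wide (along x), 22 mm thick (along y). z up along the stick. This point: on the axis in the grip block, 92 mm above the can's lower face, 26 mm above the flange's top.
- battery_tip (a point): Centre of the lower face of the battery stick's can, 92 mm below battery_grip along the stick, same axes. When the stick is home this face lies 60 mm below the mouth of the gun's grip.
- charger_pocket (a point): Charger: black box 105 x 85 x 50 mm, fixed to the bench. This point is the centre of the mouth of its round pocket, in its top face, 50 mm above the bench. The pocket is 34 mm across and 30 mm deep: lift the stick straight up by 35 mm or more to clear it.
- grip_mouth (a point): Point fixed to the cradle where the mouth of the gun's bore would be if the gun lay against the cradle's rear stop; 190 mm above the bench, z up, x along the barrel towards its nose. The gun was strapped in by hand short of the stop: the true bore axis lies 4 to 28 mm ahead of this point along x and up to 3 mm to either side along y, differently each time; the height is true.
- cradle: Fixed aluminium cradle, 300 x 120 mm; origin on the bench under grip_mouth. In it a black cordless dispensing gun lies upside down, barrel 66 mm across, top 91 mm up; its grip stands straight up, a tube 48 mm across with a flat red collar on top and a vertical, sharp-edged bore 31 mm across. The gun does not give. Over 12 N between stick and gun on the way in, or 25 N at the end, is forcing.
- contacts (a joint): Contact slide inside the bore: a brass disc that the stick meets 46 to 55 mm below the mouth. Value in m: 0 fully raised (top 47 mm below the mouth), 0.013 with the stick home; tip 60 mm below the mouth. It must be pushed down with the stick against a steady drag of about 5 N (more than the stick's weight) and stays where it is left; it does not spring back.
- tape_roll: Bystander: roll of cream masking tape lying flat, 100 mm across, 38 mm high; origin at the centre of its underside.
- cup_stack: Bystander: stack of pale mixing cups, 92 mm across, 131 mm high; origin at the centre of its underside.
- resin_jar: Bystander: white jar with an orange lid, 64 mm across, 105 mm high; origin at the centre of its underside.
Things that resemble listed ones, but are neither listed nor needed, are in the scene too. What is shaped like the part that bears battery_grip but turquoise is not meant.

How it is judged:
By the outcome, as a careful person would: the job done as asked, in the order asked, and still so for the second after the job is handed in, with the robot touching nothing.
It also fails if it takes over 72 s, if anything falls off the work surface, if the arm or the gripper's body presses on something with over 40 N, if the wrist force passes 120 N, or if a joint passes its speed limit or range.

## Working session

There is one attempt and no reset: what is moved stays moved. The work goes in short steps, Python scripts to look and compute and a tool call to move; the robot and the scene stay as the last step left them, time stands still between calls to the robot, and variables do not carry over. Pictures are saved under pics/ and viewed, at most 10 in all, crops included, and the job is handed in when it is done.

Besides the shell and the picture viewer there is one more tool, called as name(argument=value, ...), one argument or row to a line, values as JSON. step_arm: Moves the arm, as the interface text tells. Shifts and turns lie within -1 to 1; 1 stands for 0.3 m of shift or 90 degrees of turn. Its arguments: {"type":"object","properties":{"plan":{"type":"array"}},"required":["plan"]}

```bash
ls; mkdir -p pics; python3 - <<'E'
from cell import ctrl
import cv2,numpy as np
s=ctrl.read_state();print({k:np.round(v,3) for k,v in s.items()})
for n in("scene","top"):
    d=ctrl.get_image(n);np.savez(f"{n}0.npz",**d);cv2.imwrite(f"pics/{n}0.png",d["color"][:,:,::-1]);print(n,d["fx"],d["cx"],d["cy"],d["k1"],np.round(d["T"],3).tolist())
E
```

```text
pics
{'clock': np.float64(0.0), 'qpos': array([ 1.189,  0.629,  0.038,  1.518, -0.027,  0.996, -0.02 ]), 'qd': array([-0.   , -0.001, -0.   , -0.   ,  0.001, -0.001, -0.   ]), 'tau': array([ 1.0000e-03, -5.6338e+01,  1.2260e+00, -1.9344e+01,  1.1000e-02,
        1.0000e-02,  0.0000e+00]), 'eef_pos': array([ 201.746, -617.279,  252.38 ]), 'tool_rot': array([-3.14 ,  0.   ,  0.316]), 'force': array([-0.078,  0.649,  0.902]), 'torque': array([-0.012,  0.005,  0.022]), 'gripper_force': np.float64(0.0), 'width': np.float64(85.53)}
scene 422.0935295539799 257.0772781101913 188.17696340249427 -0.13308037404274076 [[0.448, 0.57, -0.689, 1428.522], [0.894, -0.266, 0.361, -427.796], [0.023, -0.777, -0.629, 897.477], [0.0, 0.0, 0.0, 1.0]]
top 474.12474279383963 260.2275377038242 193.5637101681819 -0.1623216114144881 [[0.027, -0.989, 0.144, 358.007], [-1.0, -0.025, 0.011, 8.724], [-0.007, -0.144, -0.99, 1814.539], [0.0, 0.0, 0.0, 1.0]]
```

View pics/scene0.png

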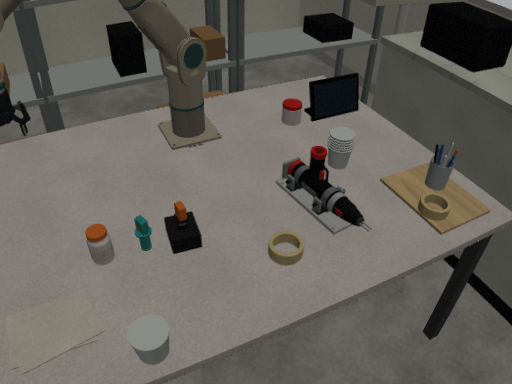

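View pics/top0.png

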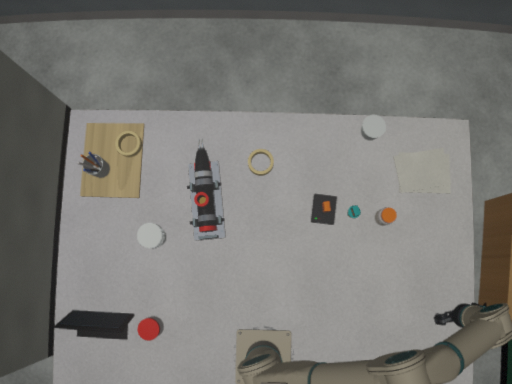

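The scene view shows the charger with the orange stick at (181,213), its turquoise lookalike at (144,228), and the gun's red collar at (318,153). In the top view the stick is at (326,206) and the collar at (202,200). Next I measure them.

```bash
cat > h.py <<'E'
import numpy as np,cv2
def cloud(d):
    """world points (HxWx3) from a picture dict, undistorted; NaN where no range"""
    h,w=d["range_z"].shape
    v,u=np.mgrid[:h,:w]
    x=(u-d["cx"])/d["fx"];y=(v-d["cy"])/d["fy"]
    a,b=x.copy(),y.copy()
    for _ in range(15):
        f=1+d["k1"]*(a*a+b*b);a,b=x/f,y/f
    z=np.where(d["range_z"]>0,d["range_z"],np.nan)
    P=np.stack([a*z,b*z,z],-1)
    return P@d["T"][:3,:3].T+d["T"][:3,3]
def hsv(d): return cv2.cvtColor(np.ascontiguousarray(d["color"]),cv2.COLOR_RGB2HSV)
def px(d,p):
    q=d["T"][:3,:3].T@(np.asarray(p,float)-d["T"][:3,3]);a=q[:2]/q[2]
    a=a*(1+d["k1"]*(a@a));return a*[d["fx"],d["fy"]]+[d["cx"],d["cy"]]
E
python3 - <<'E'
from h import *
np.set_printoptions(suppress=True,precision=1)
for n,bb,bc,bx in(("scene",(165,195,200,228),(300,335,140,170),(160,208,205,255)),("top",(315,340,195,217),(190,215,185,215),(305,345,188,230))):
    d=np.load(n+"0.npz");P=cloud(d);H=hsv(d)
    def sel(b): 
        m=np.zeros(H.shape[:2],bool);m[b[2]:b[3],b[0]:b[1]]=1;return m
    m=sel(bb)&(H[...,1]>150)&(H[...,2]>90)&(H[...,0]<16)
    q=P[m];q=q[~np.isnan(q[:,0])];print(n,"orange",m.sum(),np.percentile(q,[2,50,98],axis=0).tolist())
    t=q[q[:,2]>q[:,2].max()-8];print(" top",len(t),t.mean(0),t.min(0),t.max(0), cv2.minAreaRect(t[:,:2].astype(np.float32)))
    m=sel(bc)&(H[...,1]>150)&(H[...,2]>60)&((H[...,0]<9)|(H[...,0]>172))
    q=P[m];q=q[q[:,2]>180];print(" red",len(q),q.mean(0),q.min(0),q.max(0),cv2.minEnclosingCircle(q[:,:2].astype(np.float32)))
    m=sel(bx)&(P[...,2]>42)&(P[...,2]<56)
    q=P[m];print(" box",len(q),q.mean(0),cv2.minAreaRect(q[:,:2].astype(np.float32)))
    big=cv2.resize(d["color"][min(bb[2],bc[2])-30:max(bx[3],bc[3])+30,min(bb[0],bc[0])-30:max(bx[1],bc[1])+30],None,fx=3.5,fy=3.5,interpolation=cv2.INTER_CUBIC) if n=="top" else None
    if big is not None: cv2.imwrite("pics/topz.png",big[:,:,::-1]);print(big.shape)
E
```

```text
scene orange 120 [[548.1797144920127, -223.64019118383575, 95.87068540174819], [577.1769093920763, -213.3159591754821, 127.40063215760046], [583.6341743530825, -203.75885075453976, 131.7321257987829]]
 top 69 [ 566.  -214.3  129.3] [ 546.6 -225.1  125.5] [ 583.4 -203.5  133.5] ((565.4158935546875, -214.53871154785156), (35.977783203125, 19.584930419921875), 5.892104148864746)
 red 134 [571.2 228.3 187.6] [543.1 203.1 180.2] [594.3 252.2 192.3] ((568.4370727539062, 229.91415405273438), 27.717920303344727)
 box 631 [ 575.4 -219.1   50.2] ((561.706787109375, -214.67431640625), (86.11424255371094, 110.57566833496094), 84.40654754638672)
top orange 65 [[549.0465237305727, -230.86399576007204, 85.17372485351059], [564.9554049836238, -210.4178936457903, 128.50366437881905], [582.2842121435244, -201.7792959982247, 137.00202186779273]]
 top 28 [ 564.5 -212.5  133.3] [ 548.4 -221.1  129.3] [ 581.3 -205.8  137.2] ((564.93359375, -213.33230590820312), (32.78157424926758, 15.13331127166748), 1.1547201871871948)
 red 91 [570.7 229.  190.4] [547.3 205.7 180.7] [594.  252.9 199.5] ((570.0391235351562, 229.94708251953125), 24.667675018310547)
 box 426 [ 562.2 -212.2   49.8] ((564.193603515625, -213.2621612548828), (82.63760375976562, 106.98167419433594), 84.23957061767578)
(368, 752, 3)
```

```bash
python3 - <<'E'
from h import *
a=np.load("scene0.npz");t=np.load("top0.npz")
f=lambda c,u,v,r,s:cv2.resize(c[v-r:v+r,u-r:u+r],None,fx=s,fy=s,interpolation=cv2.INTER_CUBIC)
im=np.vstack([np.hstack([f(a["color"],182,228,28,5),f(a["color"],318,165,28,5)]),np.hstack([f(t["color"],324,208,28,5),f(t["color"],204,205,28,5)])])
cv2.imwrite("pics/zoom.png",im[:,:,::-1]);print(im.shape)
for n,d,b in(("s",a,(270,375,150,240)),("t",t,(180,230,155,245))):
    P=cloud(d);m=np.zeros(P.shape[:2],bool);m[b[2]:b[3],b[0]:b[1]]=1
    m&=(P[...,2]>25);q=P[m];print(n,len(q),cv2.minAreaRect(q[:,:2].astype(np.float32)))
    q=P[m&(P[...,2]>60)&(P[...,2]<100)];v=cv2.fitLine(q[:,:2].astype(np.float32),cv2.DIST_HUBER,0,.01,.01).ravel();print(v, np.degrees(np.arctan2(v[1],v[0])))
E
```

```text
(560, 560, 3)
s 2979 ((584.1669921875, 225.16058349609375), (290.6728210449219, 430.9288330078125), 62.2544059753418)
[9.8897320e-01 1.4809443e-01 6.3579193e+02 2.2295758e+02] 8.516511
t 1639 ((598.0917358398438, 235.19163513183594), (316.96466064453125, 130.34226989746094), 6.822271823883057)
[9.9163651e-01 1.2906219e-01 6.0353711e+02 2.2994701e+02] 7.415403
```

View pics/zoom.png

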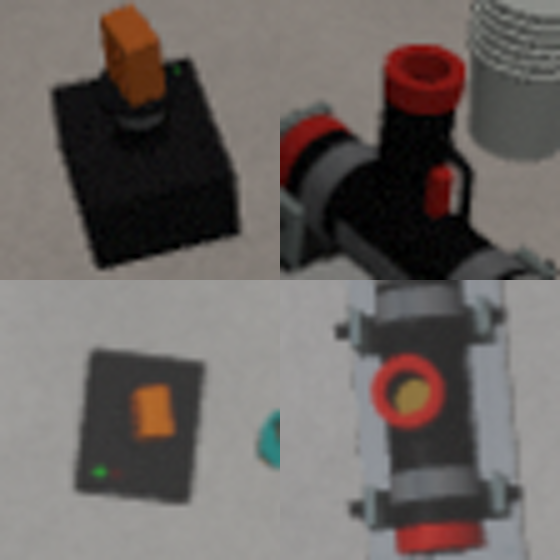

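The crops show the block turned about +5° and the charger about −6°. The collar is centred near (570, 229.5) at z 190, and the brass disc is visible inside the bore. The heights match the given sizes, so I move above the stick at (565, −213.5).

step_arm(
  plan=[
    {"az": 0.072, "dx": 0.06, "dy": -0.056},
    {"az": 0.072, "dx": 0.12, "dy": -0.112},
    {"dx": 0.12, "dy": -0.112},
    {"dx": 0.12, "dy": -0.112},
    {"dx": 0.12, "dy": -0.112},
    {"dx": 0.12, "dy": -0.112},
    {"dx": 0.12, "dy": -0.112},
    {"dx": 0.12, "dy": -0.112},
    {"dx": 0.12, "dy": -0.112},
    {"dx": 0.12, "dy": -0.112},
    {"dx": 0.12, "dy": -0.112},
    {"dx": 0.06, "dy": -0.056},
    {"dx": 0.0},
  ],
)

```text
invalid input
```

```bash
python3 -c "
from cell import ctrl
print(ctrl.read_state())"
```

```text
{'clock': 0.1, 'qpos': array([ 1.18921792,  0.62922276,  0.03844015,  1.51826691, -0.02701009,
        0.99625983, -0.02000506]), 'qd': array([ 0.00065214, -0.00203528, -0.00010723, -0.00109797,  0.00065104,
        0.0010561 , -0.00055479]), 'tau': array([ 3.12540476e-03, -5.64537299e+01,  1.23110946e+00, -1.93970811e+01,
        1.14830327e-02,  5.50280150e-03, -1.16463042e-05]), 'eef_pos': array([ 201.73940452, -617.36775844,  252.50125893]), 'tool_rot': array([-3.13995337e+00,  3.24932919e-06,  3.15771611e-01]), 'force': array([-0.28410674, -0.43076307,  0.0073344 ]), 'torque': array([0.00479092, 0.04016099, 0.0262313 ]), 'gripper_force': 0.0, 'width': 85.43336051309137}
```

step_arm(
  plan=[
    {"dx": 0.06, "dy": -0.056, "dz": 0, "ax": 0, "ay": 0, "az": 0.072, "gripper": 1},
  ],
)

```text
clock: 0.22
eef_pos: [212.0, -597.1, 252.6]
tool_rot: [-3.142, 0.001, 0.197]
force: [0.8, 0.2, -0.4]
width: 85.3
gripper_force: 0.0
```

step_arm(
  plan=[
    {"dx": 0, "dy": 0, "dz": 0, "ax": 0, "ay": 0, "az": 0.072, "gripper": 1},
    {"dx": 0.128, "dy": -0.117, "dz": 0, "ax": 0, "ay": 0, "az": 0, "gripper": 1},
    {"dx": 0.128, "dy": -0.117, "dz": 0, "ax": 0, "ay": 0, "az": 0, "gripper": 1},
    {"dx": 0.128, "dy": -0.117, "dz": 0, "ax": 0, "ay": 0, "az": 0, "gripper": 1},
    {"dx": 0.128, "dy": -0.117, "dz": 0, "ax": 0, "ay": 0, "az": 0, "gripper": 1},
    {"dx": 0.128, "dy": -0.117, "dz": 0, "ax": 0, "ay": 0, "az": 0, "gripper": 1},
    {"dx": 0.128, "dy": -0.117, "dz": 0, "ax": 0, "ay": 0, "az": 0, "gripper": 1},
    {"dx": 0.128, "dy": -0.117, "dz": 0, "ax": 0, "ay": 0, "az": 0, "gripper": 1},
    {"dx": 0.128, "dy": -0.117, "dz": 0, "ax": 0, "ay": 0, "az": 0, "gripper": 1},
    {"dx": 0.128, "dy": -0.117, "dz": 0, "ax": 0, "ay": 0, "az": 0, "gripper": 1},
    {"dx": 0.128, "dy": -0.117, "dz": 0, "ax": 0, "ay": 0, "az": 0, "gripper": 1},
    {"dx": 0, "dy": 0, "dz": 0, "ax": 0, "ay": 0, "az": 0, "gripper": 1},
    {"dx": 0, "dy": 0, "dz": 0, "ax": 0, "ay": 0, "az": 0, "gripper": 1},
  ],
)

```text
clock: 1.85
eef_pos: [564.2, -212.7, 252.9]
tool_rot: [3.141, 0.002, 0.09]
force: [-1.0, -1.0, 0.1]
width: 85.3
gripper_force: 0.0
```

step_arm(
  plan=[
    {"dx": 0.002, "dy": 0.002, "dz": 0.1, "ax": 0, "ay": 0, "az": 0, "gripper": 1},
    {"dx": 0, "dy": 0, "dz": 0.1, "ax": 0, "ay": 0, "az": 0, "gripper": 1},
    {"dx": 0, "dy": 0, "dz": 0.1, "ax": 0, "ay": 0, "az": 0, "gripper": 1},
    {"dx": 0, "dy": 0, "dz": 0.09, "ax": 0, "ay": 0, "az": 0, "gripper": 1},
    {"dx": 0, "dy": 0, "dz": 0.07, "ax": 0, "ay": 0, "az": 0, "gripper": 1},
    {"dx": 0, "dy": 0, "dz": 0, "ax": 0, "ay": 0, "az": 0, "gripper": 1},
  ],
)

```text
clock: 2.6
eef_pos: [563.1, -214.3, 113.9]
tool_rot: [-3.141, 0.004, 0.087]
force: [-0.3, 0.1, -0.3]
width: 85.8
gripper_force: 0.0
```

step_arm(
  plan=[
    {"dx": 0, "dy": 0, "dz": 0, "ax": 0, "ay": 0, "az": 0, "gripper": 0},
    {"dx": 0, "dy": 0, "dz": 0, "ax": 0, "ay": 0, "az": 0, "gripper": 0},
    {"dx": 0, "dy": 0, "dz": 0, "ax": 0, "ay": 0, "az": 0, "gripper": 0},
    {"dx": 0, "dy": 0, "dz": 0, "ax": 0, "ay": 0, "az": 0, "gripper": 0},
    {"dx": 0, "dy": 0, "dz": 0, "ax": 0, "ay": 0, "az": 0, "gripper": 0},
    {"dx": 0, "dy": 0, "dz": 0, "ax": 0, "ay": 0, "az": 0, "gripper": 0},
  ],
)

```text
clock: 3.35
eef_pos: [566.0, -213.1, 116.1]
tool_rot: [3.141, -0.001, 0.09]
force: [-0.2, -0.1, 6.0]
width: 21.0
gripper_force: 59.6
```

step_arm(
  plan=[
    {"dx": 0, "dy": 0, "dz": -0.03, "ax": 0, "ay": 0, "az": 0, "gripper": 0},
    {"dx": 0, "dy": 0, "dz": -0.05, "ax": 0, "ay": 0, "az": 0, "gripper": 0},
    {"dx": 0, "dy": 0, "dz": -0.07, "ax": 0, "ay": 0, "az": 0, "gripper": 0},
    {"dx": 0, "dy": 0, "dz": -0.1, "ax": 0, "ay": 0, "az": 0, "gripper": 0},
    {"dx": 0, "dy": 0, "dz": -0.1, "ax": 0, "ay": 0, "az": 0, "gripper": 0},
    {"dx": 0, "dy": 0, "dz": -0.12, "ax": 0, "ay": 0, "az": 0, "gripper": 0},
    {"dx": 0, "dy": 0, "dz": -0.12, "ax": 0, "ay": 0, "az": 0, "gripper": 0},
    {"dx": 0, "dy": 0, "dz": -0.07, "ax": 0, "ay": 0, "az": 0, "gripper": 0},
    {"dx": 0, "dy": 0, "dz": 0, "ax": 0, "ay": 0, "az": 0, "gripper": 0},
    {"dx": 0, "dy": 0, "dz": 0, "ax": 0, "ay": 0, "az": 0, "gripper": 0},
  ],
)

```text
clock: 4.6
eef_pos: [564.7, -212.5, 312.5]
tool_rot: [-3.141, 0.002, 0.09]
force: [-0.2, 0.8, -2.5]
width: 21.4
gripper_force: 59.1
```

```bash
python3 - <<'E'
from cell import ctrl
from h import *
np.set_printoptions(suppress=True,precision=2)
ims=[]
for n in("scene","top")*3:
    d=ctrl.get_image(n);s=ctrl.read_state();print(s["clock"],s["eef_pos"],s["tool_rot"],s["force"],s["torque"])
    if len(ims)<2:
        p=px(d,s["eef_pos"]).astype(int);np.savez(n+"1.npz",**d)
        c=d["color"][max(0,p[1]-45):p[1]+45,p[0]-45:p[0]+45];ims.append(cv2.resize(c,(400,400),interpolation=cv2.INTER_CUBIC));print(p)
cv2.imwrite("pics/held.png",np.hstack(ims)[:,:,::-1])
E
```

```text
4.65 [ 564.64 -212.48  312.09] [-3.14  0.    0.09] [-1.28 -0.32 -2.14] [-0.01  0.01 -0.01]
[173 150]
4.7 [ 564.68 -212.53  311.96] [-3.14  0.    0.09] [ 0.57  0.39 -2.99] [-0.02  0.03 -0.06]
[334 198]
4.75 [ 564.82 -212.58  312.  ] [-3.14  0.    0.09] [-0.07 -0.07 -3.74] [-0.03  0.   -0.  ]
4.8 [ 564.97 -212.67  312.15] [-3.14  0.    0.09] [-1.15  0.18 -1.51] [-0.01  0.02 -0.03]
4.85 [ 565.1  -212.78  312.34] [-3.14  0.    0.09] [-0.42  0.92 -3.44] [ 0.    0.04 -0.05]
4.9 [ 565.22 -212.81  312.56] [-3.14  0.    0.09] [ 0.07 -0.07 -1.96] [ 0.    0.01 -0.  ]
```

View pics/held.png

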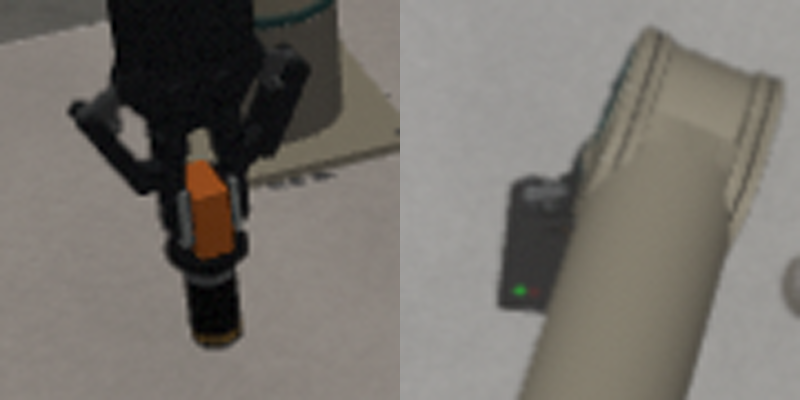

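The stick is held straight and clear of the charger, with a weight of about 2.5 N. I carry it to the gun, then lean it.

step_arm(
  plan=[
    {"dx": 0.006, "dy": -0.06, "dz": 0, "ax": 0, "ay": 0, "az": 0, "gripper": 0},
    {"dx": 0.012, "dy": -0.117, "dz": 0, "ax": 0, "ay": 0, "az": 0, "gripper": 0},
    {"dx": 0.012, "dy": -0.117, "dz": 0, "ax": 0, "ay": 0, "az": 0, "gripper": 0},
    {"dx": 0.012, "dy": -0.117, "dz": 0, "ax": 0, "ay": 0, "az": 0, "gripper": 0},
    {"dx": 0.012, "dy": -0.117, "dz": 0, "ax": 0, "ay": 0, "az": 0, "gripper": 0},
    {"dx": 0.012, "dy": -0.117, "dz": 0, "ax": 0, "ay": 0, "az": 0, "gripper": 0},
    {"dx": 0.012, "dy": -0.117, "dz": 0, "ax": 0, "ay": 0, "az": 0, "gripper": 0},
    {"dx": 0.012, "dy": -0.117, "dz": 0, "ax": 0, "ay": 0, "az": 0, "gripper": 0},
    {"dx": 0.012, "dy": -0.117, "dz": 0, "ax": 0, "ay": 0, "az": 0, "gripper": 0},
    {"dx": 0.012, "dy": -0.117, "dz": 0, "ax": 0, "ay": 0, "az": 0, "gripper": 0},
    {"dx": 0.012, "dy": -0.117, "dz": 0, "ax": 0, "ay": 0, "az": 0, "gripper": 0},
    {"dx": 0.012, "dy": -0.117, "dz": 0, "ax": 0, "ay": 0, "az": 0, "gripper": 0},
    {"dx": 0.008, "dy": -0.06, "dz": 0, "ax": 0.05, "ay": 0, "az": 0, "gripper": 0},
    {"dx": 0, "dy": 0, "dz": 0, "ax": 0.05, "ay": 0, "az": 0, "gripper": 0},
    {"dx": 0, "dy": 0, "dz": 0, "ax": 0.05, "ay": 0, "az": 0, "gripper": 0},
    {"dx": 0, "dy": 0, "dz": 0, "ax": 0, "ay": 0, "az": 0, "gripper": 0},
    {"dx": 0, "dy": 0, "dz": 0, "ax": 0, "ay": 0, "az": 0, "gripper": 0},
  ],
)

```text
clock: 7.02
eef_pos: [570.8, 212.6, 313.5]
tool_rot: [-2.906, 0.0, 0.091]
force: [-0.4, 1.2, -1.8]
width: 21.1
gripper_force: 59.5
```

```bash
cat > look.py <<'E'
import sys
from cell import ctrl
from h import *
from scipy.spatial.transform import Rotation as R
np.set_printoptions(suppress=True,precision=2)
n=sys.argv[1]
S=[]
for i in range(4):
    d=ctrl.get_image("scene");s=ctrl.read_state();S.append(np.r_[s["eef_pos"],s["tool_rot"],s["force"],s["torque"]]);
    if i==0:np.savez(f"scene{n}.npz",**d)
S=np.array(S);S[:,3]%=2*np.pi
m=S.mean(0);print("clock",s["clock"],"pos",m[:3],"rot",np.round(m[3:6],3),"F",m[6:9],"T",m[9:])
r=R.from_euler("xyz",m[3:6])
c=d["color"][105:190,265:370].copy();k=6
big=cv2.resize(c,None,fx=k,fy=k,interpolation=cv2.INTER_CUBIC)
def dot(p,col):
    u=px(d,p);cv2.circle(big,tuple(int(x) for x in ((u-[265,105]+.5)*k)),3,col,-1)
a=np.linspace(0,2*np.pi,24)
for t in a:
    dot(m[:3]+r.apply([15*np.cos(t),15*np.sin(t),94.5]),(0,255,0))
    dot(m[:3]+r.apply([24*np.cos(t),24*np.sin(t),34.5]),(0,255,255))
    dot([569.5+24*np.cos(t),229.5+24*np.sin(t),190],(255,255,255))
    dot([569.5+15.5*np.cos(t),229.5+15.5*np.sin(t),190],(255,255,0))
cv2.imwrite(f"pics/look{n}.png",big[:,:,::-1])
E
python3 look.py 2
```

```text
clock 7.225 pos [570.94 212.79 313.5 ] rot [ 3.38 -0.    0.09] F [ 0.21  0.2  -2.89] T [-0.34 -0.03 -0.01]
```

View pics/look2.png

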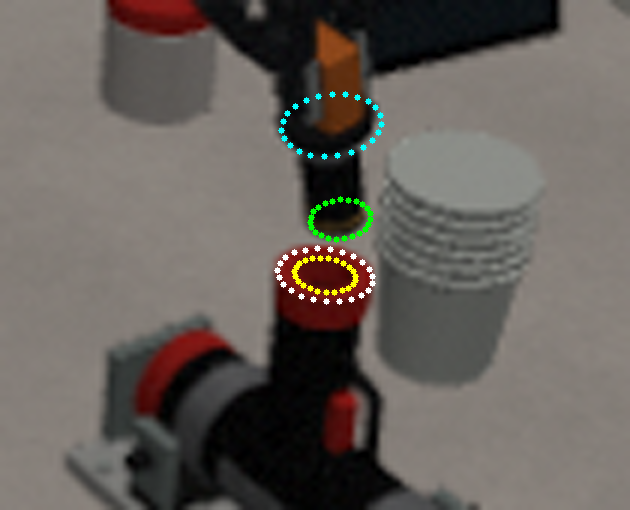

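The stick leans above the collar. The predicted outline (green at (340,220)) lies slightly right of the actual can, and the predicted collar ring is also slightly right of the real one. I'll quantify the relative offset with edge profiles.

```bash
python3 - <<'E'
from h import *
from scipy.spatial.transform import Rotation as R
np.set_printoptions(suppress=True,precision=2)
d=np.load("scene2.npz");g=d["color"].astype(float)
P=cloud(d)
for v in(134,136,138,140):  # can rows
    row=g[v,308:335].mean(1);print(v,row.astype(int))
red=g[...,0]-g[...,1]
for v in(149,151,153,155): print("red",v,red[v,305:333].astype(int))
print("rng can",d["range_z"][134:141,318:322]);print("collar pts")
H=hsv(d);m=np.zeros(H.shape[:2],bool);m[143:165,300:335]=1
m&=red>40
q=P[m];q=q[(q[:,2]>184)];print(len(q),q.mean(0),cv2.minEnclosingCircle(q[:,:2].astype(np.float32)))
r=R.from_euler("xyz",[3.3772,0,.0905]);p=np.array([570.94,212.79,313.5])
for h in(94.5,80,65): print(h,px(d,p+r.apply([0,0,h])),p+r.apply([0,0,h]))
print(px(d,[569.5,229.5,190]), px(d,[569.5,230.5,190])-px(d,[569.5,229.5,190]),px(d,[570.5,229.5,190])-px(d,[569.5,229.5,190]),px(d,[569.5,229.5,191])-px(d,[569.5,229.5,190]))
E
```

```text
134 [125 124 124 125 125 125 106  53   3   3   7   5   4   8   5   9   8 114
 127 128 130 105 121 138 139 139 138]
136 [128 125 125 125 127 128 127  73   5   7   6  10   5   7   4   7   7  87
 122 130 127  99  98  75 120 137 139]
138 [127 128 127 126 127 126 127  78  20   2   5   8   5   5   6   6   9  62
 117 128  88 134  88 119  93  76  79]
140 [127 128 126 127 127 127 126  81  26   8   6   5   1   8   4  12  20  71
 117 126 116 105 105 103  80  89 119]
red 149 [  7   7   7   7   7  22  66 105  98  84  71  67  65  69  69  64  64  62
  74 101 106  69  16   2  -2  -1  -1  -1]
red 151 [  6   7   7   8   7  16  77 102 107  94  78  68  64  65  64  61  65  59
  60  97 106 105  20   2  -1  -2  -2  -1]
red 153 [  7   7   6   6   6  14  52  55  77  95 101 103  92  87  74  68  87 105
 102 103  97  65  11   1  -1  -1  -1  -1]
red 155 [ 7  6  7  7  7 13 53 59 60 65 65 64 66 65 72 76 70 68 68 70 71 40 11  0
 -1 -1 -2 -1]
rng can [[1222.8  1219.88 1218.74 1223.02]
 [1226.27 1221.   1226.04 1229.26]
 [1232.31 1226.4  1225.81 1232.5 ]
 [1231.97 1231.13    0.   1234.68]
 [1234.73 1232.71 1233.77 1237.84]
 [1239.47 1238.09 1231.82 1240.12]
 [1238.39 1241.37 1235.69    0.  ]]
collar pts
113 [569.97 228.09 188.74] ((567.8737182617188, 228.69509887695312), 26.97597312927246)
94.5 [321.25 141.06] [568.95 234.76 221.61]
80 [320.9  137.35] [569.25 231.39 235.71]
65 [320.54 133.45] [569.57 227.9  250.3 ]
[318.71 150.35] [ 0.28 -0.08] [0.18 0.17] [ 0.04 -0.27]
```

Relative to the bore, the tip must shift about +1.2 mm along tool x; its y is as planned. I go down to just above the mouth.

step_arm(
  plan=[
    {"dx": 0.004, "dy": 0.007, "dz": 0.03, "ax": 0, "ay": 0, "az": 0, "gripper": 0},
    {"dx": 0, "dy": 0.007, "dz": 0.03, "ax": 0, "ay": 0, "az": 0, "gripper": 0},
    {"dx": 0, "dy": 0.006, "dz": 0.022, "ax": 0, "ay": 0, "az": 0, "gripper": 0},
    {"dx": 0, "dy": 0, "dz": 0, "ax": 0, "ay": 0, "az": 0, "gripper": 0},
    {"dx": 0, "dy": 0, "dz": 0, "ax": 0, "ay": 0, "az": 0, "gripper": 0},
  ],
)

```text
clock: 7.85
eef_pos: [572.8, 211.4, 288.1]
tool_rot: [-2.906, -0.0, 0.089]
force: [0.2, 0.3, -2.7]
width: 21.2
gripper_force: 59.6
```

```bash
sed -i 's/569.5+/570.5+/g;s/229.5+/231+/g' look.py; python3 look.py 3
```

```text
clock 8.05 pos [572.8  211.45 288.34] rot [ 3.38 -0.    0.09] F [-0.48 -0.19 -2.33] T [-0.4  -0.03 -0.01]
```

View pics/look3.png

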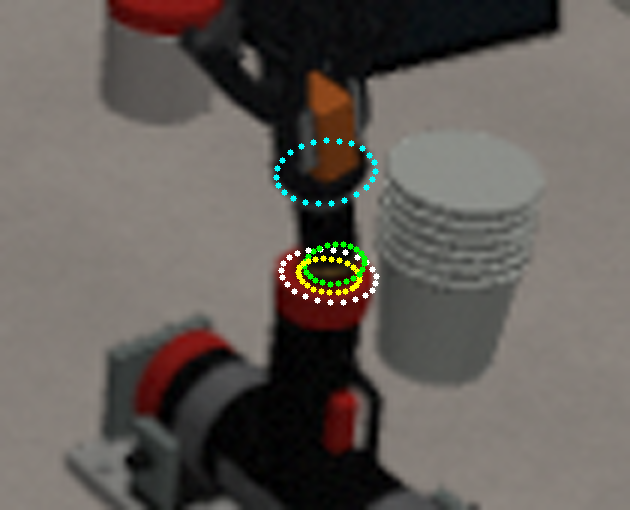

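The tip sits over the bore, just above the collar and slightly to the left of it, as planned. I feel my way down.

step_arm(
  plan=[
    {"dx": 0, "dy": 0.0008, "dz": 0.0032, "ax": 0, "ay": 0, "az": 0, "gripper": 0},
    {"dx": 0, "dy": 0.0008, "dz": 0.0032, "ax": 0, "ay": 0, "az": 0, "gripper": 0},
    {"dx": 0, "dy": 0, "dz": 0, "ax": 0, "ay": 0, "az": 0, "gripper": 0},
  ],
)

```text
clock: 8.43
eef_pos: [572.5, 211.4, 285.9]
tool_rot: [-2.906, 0.0, 0.09]
force: [-0.5, 0.1, -2.9]
width: 21.0
gripper_force: 59.6
```

step_arm(
  plan=[
    {"dx": 0, "dy": 0.0008, "dz": 0.0032, "ax": 0, "ay": 0, "az": 0, "gripper": 0},
    {"dx": 0, "dy": 0, "dz": 0, "ax": 0, "ay": 0, "az": 0, "gripper": 0},
  ],
)

```text
clock: 8.68
eef_pos: [572.5, 211.4, 285.0]
tool_rot: [-2.906, 0.0, 0.09]
force: [-0.3, 0.0, -1.9]
width: 20.9
gripper_force: 59.6
```

step_arm(
  plan=[
    {"dx": 0, "dy": 0.0008, "dz": 0.0032, "ax": 0, "ay": 0, "az": 0, "gripper": 0},
    {"dx": 0, "dy": 0, "dz": 0, "ax": 0, "ay": 0, "az": 0, "gripper": 0},
  ],
)

```text
clock: 8.93
eef_pos: [572.5, 211.4, 283.9]
tool_rot: [-2.906, 0.0, 0.09]
force: [-0.2, -0.4, -2.3]
width: 21.2
gripper_force: 59.6
```

step_arm(
  plan=[
    {"dx": 0, "dy": 0.0008, "dz": 0.0032, "ax": 0, "ay": 0, "az": 0, "gripper": 0},
    {"dx": 0, "dy": 0, "dz": 0, "ax": 0, "ay": 0, "az": 0, "gripper": 0},
  ],
)

```text
clock: 9.18
eef_pos: [572.6, 211.4, 283.0]
tool_rot: [-2.906, -0.0, 0.089]
force: [0.8, 0.3, -1.9]
width: 21.1
gripper_force: 59.6
```

step_arm(
  plan=[
    {"dx": 0, "dy": 0.0008, "dz": 0.0032, "ax": 0, "ay": 0, "az": 0, "gripper": 0},
    {"dx": 0, "dy": 0, "dz": 0, "ax": 0, "ay": 0, "az": 0, "gripper": 0},
  ],
)

```text
clock: 9.43
eef_pos: [573.0, 211.3, 282.1]
tool_rot: [-2.906, -0.001, 0.089]
force: [1.5, -0.1, -3.3]
width: 21.3
gripper_force: 59.6
```

step_arm(
  plan=[
    {"dx": 0, "dy": 0.0008, "dz": 0.0032, "ax": 0, "ay": 0, "az": 0, "gripper": 0},
    {"dx": 0, "dy": 0, "dz": 0, "ax": 0, "ay": 0, "az": 0, "gripper": 0},
  ],
)

```text
clock: 9.68
eef_pos: [573.0, 211.0, 281.2]
tool_rot: [-2.906, -0.001, 0.089]
force: [1.2, -0.9, -1.1]
width: 21.4
gripper_force: 59.7
```

```bash
python3 look.py 4
```

```text
clock 9.875 pos [572.98 211.06 281.21] rot [ 3.38 -0.    0.09] F [ 1.27 -1.06 -1.55] T [-0.63 -0.47 -0.11]
```

Light contact pushes the stick towards +x/−y, so I ease it that way.

step_arm(
  plan=[
    {"dx": 0.0027, "dy": 0.0026, "dz": -0.0006, "ax": 0, "ay": 0, "az": 0, "gripper": 0},
    {"dx": 0, "dy": 0, "dz": 0, "ax": 0, "ay": 0, "az": 0, "gripper": 0},
  ],
)

```text
clock: 10.12
eef_pos: [573.3, 210.7, 280.9]
tool_rot: [-2.906, 0.001, 0.09]
force: [1.7, -1.4, -2.2]
width: 21.5
gripper_force: 59.7
```

```bash
python3 look.py 5
```

```text
clock 10.325 pos [573.3  210.62 280.94] rot [3.38 0.   0.09] F [ 0.53 -1.08 -2.23] T [-0.58 -0.26 -0.04]
```

step_arm(
  plan=[
    {"dx": 0.001, "dy": 0.0032, "dz": -0.0008, "ax": 0, "ay": 0, "az": 0, "gripper": 0},
    {"dx": 0, "dy": 0, "dz": 0, "ax": 0, "ay": 0, "az": 0, "gripper": 0},
  ],
)

```text
clock: 10.58
eef_pos: [573.4, 209.9, 280.9]
tool_rot: [-2.906, 0.001, 0.09]
force: [0.7, 0.2, -1.9]
width: 21.2
gripper_force: 59.6
```

```bash
python3 look.py 6
```

```text
clock 10.775 pos [573.52 209.88 280.95] rot [3.38 0.   0.09] F [-0.07  0.   -2.31] T [-0.4  -0.04  0.  ]
```

step_arm(
  plan=[
    {"dx": 0, "dy": 0.0032, "dz": -0.0008, "ax": 0, "ay": 0, "az": 0, "gripper": 0},
    {"dx": 0, "dy": 0, "dz": 0, "ax": 0, "ay": 0, "az": 0, "gripper": 0},
  ],
)

```text
clock: 11.02
eef_pos: [573.8, 208.9, 281.1]
tool_rot: [-2.906, 0.0, 0.09]
force: [-1.1, -0.0, -2.5]
width: 21.1
gripper_force: 59.5
```

```bash
python3 look.py 7
```

```text
clock 11.225 pos [573.81 208.89 281.11] rot [3.38 0.   0.09] F [-0.49  0.7  -2.43] T [-0.23  0.06 -0.  ]
```

Contact on the −y wall is now faint, so the bore is bracketed (free y about 209.2 to 210.5, x about 573.6). I straighten in part by pivoting about the low edge.

step_arm(
  plan=[
    {"dx": 0, "dy": -0.0105, "dz": 0.0018, "ax": -0.0195, "ay": 0, "az": 0, "gripper": 0},
    {"dx": 0, "dy": -0.0096, "dz": 0.0018, "ax": -0.0195, "ay": 0, "az": 0, "gripper": 0},
    {"dx": 0, "dy": 0, "dz": 0, "ax": 0, "ay": 0, "az": 0, "gripper": 0},
  ],
)

```text
clock: 11.6
eef_pos: [573.2, 215.4, 281.3]
tool_rot: [-2.969, -0.0, 0.092]
force: [-0.3, 0.4, -2.1]
width: 21.6
gripper_force: 59.8
```

```bash
python3 look.py 8
```

```text
clock 11.8 pos [573.43 214.87 281.31] rot [ 3.32 -0.    0.09] F [ 0.22  0.41 -2.34] T [-0.24 -0.02  0.  ]
```

step_arm(
  plan=[
    {"dx": 0, "dy": -0.0105, "dz": 0.0021, "ax": -0.022, "ay": 0, "az": 0, "gripper": 0},
    {"dx": 0, "dy": -0.0102, "dz": 0.0017, "ax": -0.022, "ay": 0, "az": 0, "gripper": 0},
    {"dx": 0, "dy": 0, "dz": 0, "ax": 0, "ay": 0, "az": 0, "gripper": 0},
  ],
)

```text
clock: 12.18
eef_pos: [572.7, 221.5, 281.1]
tool_rot: [-3.037, -0.0, 0.091]
force: [0.4, 0.4, -2.6]
width: 21.0
gripper_force: 59.9
```

```bash
python3 look.py 9
```

```text
clock 12.375 pos [572.88 220.99 281.14] rot [ 3.25 -0.    0.09] F [-0.66  0.14 -2.42] T [-0.05  0.04  0.03]
```

step_arm(
  plan=[
    {"dx": 0, "dy": -0.0099, "dz": 0.0015, "ax": -0.0195, "ay": 0, "az": 0, "gripper": 0},
    {"dx": 0, "dy": -0.0099, "dz": 0.0015, "ax": -0.0195, "ay": 0, "az": 0, "gripper": 0},
    {"dx": 0, "dy": 0, "dz": 0, "ax": 0, "ay": 0, "az": 0, "gripper": 0},
  ],
)

```text
clock: 12.75
eef_pos: [572.1, 227.5, 280.7]
tool_rot: [-3.099, 0.0, 0.091]
force: [-0.3, -0.7, -3.2]
width: 20.9
gripper_force: 60.0
```

```bash
python3 look.py 10
```

```text
clock 12.95 pos [572.33 227.16 280.78] rot [ 3.19 -0.    0.09] F [ 0.15 -0.03 -2.23] T [-0.05  0.01  0.  ]
```

step_arm(
  plan=[
    {"dx": 0, "dy": -0.0071, "dz": 0.0012, "ax": -0.0145, "ay": 0, "az": 0, "gripper": 0},
    {"dx": 0, "dy": -0.0071, "dz": 0.001, "ax": -0.0145, "ay": 0, "az": 0, "gripper": 0},
    {"dx": 0, "dy": 0, "dz": 0, "ax": 0, "ay": 0, "az": 0, "gripper": 0},
  ],
)

```text
clock: 13.32
eef_pos: [571.7, 231.8, 280.1]
tool_rot: [3.139, 0.0, 0.091]
force: [0.8, -1.0, -3.1]
width: 21.2
gripper_force: 60.0
```

```bash
python3 look.py 11
```

```text
clock 13.525 pos [571.91 231.5  280.27] rot [ 3.14 -0.    0.09] F [-0.39 -0.49 -2.58] T [-0.   -0.01  0.01]
```

View pics/look11.png

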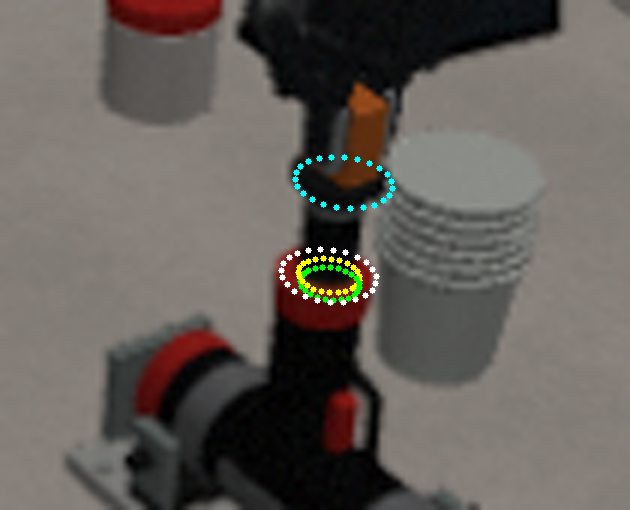

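The can stands upright in the mouth of the bore at about (330,275) and feels free. I go down gently.

step_arm(
  plan=[
    {"dx": 0, "dy": 0, "dz": 0.004, "ax": 0, "ay": 0, "az": 0, "gripper": 0},
    {"dx": 0, "dy": 0, "dz": 0.004, "ax": 0, "ay": 0, "az": 0, "gripper": 0},
    {"dx": 0, "dy": 0, "dz": 0, "ax": 0, "ay": 0, "az": 0, "gripper": 0},
  ],
)

```text
clock: 13.9
eef_pos: [571.9, 231.2, 277.8]
tool_rot: [3.14, 0.0, 0.089]
force: [-0.7, -0.3, -2.6]
width: 21.2
gripper_force: 60.0
```

```bash
python3 look.py 12
```

```text
clock 14.1 pos [571.93 231.3  277.92] rot [ 3.14 -0.    0.09] F [ 0.16  0.18 -2.15] T [ 0.01  0.01 -0.01]
```

step_arm(
  plan=[
    {"dx": 0, "dy": 0, "dz": 0.006, "ax": 0, "ay": 0, "az": 0, "gripper": 0},
    {"dx": 0, "dy": 0, "dz": 0.006, "ax": 0, "ay": 0, "az": 0, "gripper": 0},
    {"dx": 0, "dy": 0, "dz": 0.006, "ax": 0, "ay": 0, "az": 0, "gripper": 0},
    {"dx": 0, "dy": 0, "dz": 0, "ax": 0, "ay": 0, "az": 0, "gripper": 0},
  ],
)

```text
clock: 14.6
eef_pos: [571.8, 231.3, 272.3]
tool_rot: [3.14, 0.0, 0.09]
force: [0.6, 0.1, -2.9]
width: 21.7
gripper_force: 60.0
```

```bash
python3 look.py 13
```

```text
clock 14.8 pos [571.93 231.32 272.5 ] rot [ 3.14 -0.    0.09] F [-0.23 -0.01 -2.39] T [-0.   -0.   -0.01]
```

step_arm(
  plan=[
    {"dx": 0, "dy": 0, "dz": 0.006, "ax": 0, "ay": 0, "az": 0, "gripper": 0},
    {"dx": 0, "dy": 0, "dz": 0.006, "ax": 0, "ay": 0, "az": 0, "gripper": 0},
    {"dx": 0, "dy": 0, "dz": 0.006, "ax": 0, "ay": 0, "az": 0, "gripper": 0},
    {"dx": 0, "dy": 0, "dz": 0.006, "ax": 0, "ay": 0, "az": 0, "gripper": 0},
    {"dx": 0, "dy": 0, "dz": 0.006, "ax": 0, "ay": 0, "az": 0, "gripper": 0},
  ],
)

```text
clock: 15.42
eef_pos: [571.9, 231.3, 263.4]
tool_rot: [3.14, -0.0, 0.09]
force: [-0.1, 0.2, -2.8]
width: 21.3
gripper_force: 60.0
```

```bash
python3 look.py 14
```

```text
clock 15.625 pos [571.82 231.27 263.31] rot [3.14 0.   0.09] F [-0.04 -0.04 -2.05] T [0.02 0.   0.01]
```

step_arm(
  plan=[
    {"dx": 0, "dy": 0, "dz": 0.006, "ax": 0, "ay": 0, "az": 0, "gripper": 0},
    {"dx": 0, "dy": 0, "dz": 0.006, "ax": 0, "ay": 0, "az": 0, "gripper": 0},
    {"dx": 0, "dy": 0, "dz": 0.006, "ax": 0, "ay": 0, "az": 0, "gripper": 0},
    {"dx": 0, "dy": 0, "dz": 0.006, "ax": 0, "ay": 0, "az": 0, "gripper": 0},
  ],
)

```text
clock: 16.12
eef_pos: [571.9, 231.3, 256.2]
tool_rot: [3.14, -0.0, 0.09]
force: [-0.1, -0.9, -1.7]
width: 21.4
gripper_force: 60.0
```

```bash
python3 look.py 15
```

```text
clock 16.325 pos [571.83 231.24 256.12] rot [3.14 0.   0.09] F [-0.2   0.17 -2.74] T [-0.02 -0.03 -0.  ]
```

step_arm(
  plan=[
    {"dx": 0, "dy": 0, "dz": 0.006, "ax": 0, "ay": 0, "az": 0, "gripper": 0},
    {"dx": 0, "dy": 0, "dz": 0.006, "ax": 0, "ay": 0, "az": 0, "gripper": 0},
    {"dx": 0, "dy": 0, "dz": 0.006, "ax": 0, "ay": 0, "az": 0, "gripper": 0},
    {"dx": 0, "dy": 0, "dz": 0.006, "ax": 0, "ay": 0, "az": 0, "gripper": 0},
  ],
)

```text
clock: 16.82
eef_pos: [571.9, 231.3, 249.0]
tool_rot: [3.14, -0.0, 0.09]
force: [0.1, -0.0, -2.1]
width: 21.1
gripper_force: 60.0
```

step_arm(
  plan=[
    {"dx": 0, "dy": 0, "dz": 0.006, "ax": 0, "ay": 0, "az": 0, "gripper": 0},
    {"dx": 0, "dy": 0, "dz": 0.006, "ax": 0, "ay": 0, "az": 0, "gripper": 0},
    {"dx": 0, "dy": 0, "dz": 0.006, "ax": 0, "ay": 0, "az": 0, "gripper": 0},
    {"dx": 0, "dy": 0, "dz": 0.006, "ax": 0, "ay": 0, "az": 0, "gripper": 0},
  ],
)

```text
clock: 17.32
eef_pos: [571.9, 231.3, 241.8]
tool_rot: [3.14, -0.0, 0.09]
force: [-0.2, 0.5, -2.7]
width: 21.3
gripper_force: 60.0
```

```bash
python3 look.py 16
```

```text
clock 17.525 pos [571.83 231.24 241.74] rot [3.14 0.   0.09] F [-0.21 -0.28 -2.7 ] T [0.   0.05 0.01]
```

Now 1.2 mm rows onto the contacts.

step_arm(
  plan=[
    {"dx": 0, "dy": 0, "dz": 0.004, "ax": 0, "ay": 0, "az": 0, "gripper": 0},
    {"dx": 0, "dy": 0, "dz": 0.004, "ax": 0, "ay": 0, "az": 0, "gripper": 0},
    {"dx": 0, "dy": 0, "dz": 0.004, "ax": 0, "ay": 0, "az": 0, "gripper": 0},
  ],
)

```text
clock: 17.9
eef_pos: [571.9, 231.3, 238.2]
tool_rot: [3.14, -0.0, 0.09]
force: [0.0, 0.1, -2.6]
width: 21.2
gripper_force: 60.0
```

step_arm(
  plan=[
    {"dx": 0, "dy": 0, "dz": 0.004, "ax": 0, "ay": 0, "az": 0, "gripper": 0},
    {"dx": 0, "dy": 0, "dz": 0.004, "ax": 0, "ay": 0, "az": 0, "gripper": 0},
    {"dx": 0, "dy": 0, "dz": 0.004, "ax": 0, "ay": 0, "az": 0, "gripper": 0},
  ],
)

```text
clock: 18.27
eef_pos: [572.0, 231.3, 235.2]
tool_rot: [3.14, -0.001, 0.089]
force: [-1.6, -0.3, 2.7]
width: 21.0
gripper_force: 60.7
```

step_arm(
  plan=[
    {"dx": 0, "dy": 0, "dz": 0.004, "ax": 0, "ay": 0, "az": 0, "gripper": 0},
    {"dx": 0, "dy": 0, "dz": 0.004, "ax": 0, "ay": 0, "az": 0, "gripper": 0},
    {"dx": 0, "dy": 0, "dz": 0.004, "ax": 0, "ay": 0, "az": 0, "gripper": 0},
  ],
)

```text
clock: 18.65
eef_pos: [572.0, 231.3, 231.1]
tool_rot: [3.14, -0.0, 0.09]
force: [-1.3, -0.8, 2.7]
width: 20.9
gripper_force: 60.7
```

The contact slide is reached with a drag of about 5 N, as expected. I press on, then take finer steps near home.

step_arm(
  plan=[
    {"dx": 0, "dy": 0, "dz": 0.004, "ax": 0, "ay": 0, "az": 0, "gripper": 0},
    {"dx": 0, "dy": 0, "dz": 0.004, "ax": 0, "ay": 0, "az": 0, "gripper": 0},
    {"dx": 0, "dy": 0, "dz": 0.003, "ax": 0, "ay": 0, "az": 0, "gripper": 0},
  ],
)

```text
clock: 19.02
eef_pos: [572.0, 231.3, 227.7]
tool_rot: [3.14, -0.0, 0.09]
force: [0.3, -0.9, 2.5]
width: 21.3
gripper_force: 60.7
```

step_arm(
  plan=[
    {"dx": 0, "dy": 0, "dz": 0.002, "ax": 0, "ay": 0, "az": 0, "gripper": 0},
    {"dx": 0, "dy": 0, "dz": 0.002, "ax": 0, "ay": 0, "az": 0, "gripper": 0},
    {"dx": 0, "dy": 0, "dz": 0.002, "ax": 0, "ay": 0, "az": 0, "gripper": 0},
  ],
)

```text
clock: 19.4
eef_pos: [572.0, 231.3, 226.0]
tool_rot: [3.14, -0.0, 0.09]
force: [-0.7, -0.0, 4.1]
width: 21.3
gripper_force: 61.0
```

step_arm(
  plan=[
    {"dx": 0, "dy": 0, "dz": 0.002, "ax": 0, "ay": 0, "az": 0, "gripper": 0},
    {"dx": 0, "dy": 0, "dz": 0, "ax": 0, "ay": 0, "az": 0, "gripper": 0},
  ],
)

```text
clock: 19.65
eef_pos: [572.0, 231.2, 226.0]
tool_rot: [3.14, -0.0, 0.09]
force: [-1.5, 0.0, 5.4]
width: 21.6
gripper_force: 61.2
```

step_arm(
  plan=[
    {"dx": 0, "dy": 0, "dz": 0.002, "ax": 0, "ay": 0, "az": 0, "gripper": 0},
    {"dx": 0, "dy": 0, "dz": 0, "ax": 0, "ay": 0, "az": 0, "gripper": 0},
  ],
)

```text
clock: 19.9
eef_pos: [572.0, 231.3, 226.0]
tool_rot: [3.14, -0.001, 0.09]
force: [-2.6, -0.9, 8.4]
width: 20.8
gripper_force: 61.6
```

```bash
sed -i 's/94.5\]/96\]/;s/34.5\]/36\]/' look.py; python3 look.py 17
```

```text
clock 20.1 pos [572.05 231.28 225.96] rot [ 3.14 -0.    0.09] F [-2.56 -1.22  9.13] T [-0.14  0.56  0.02]
```

View pics/look17.png

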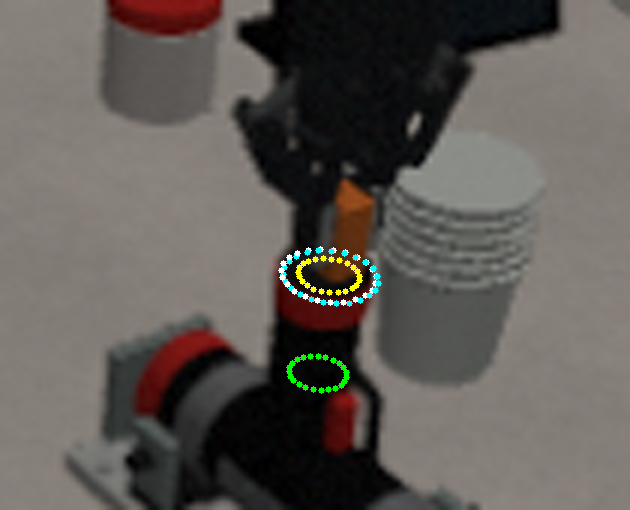

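The flange sits on the collar: z stays at 226.0 (expected home 226.1) while the force rises gently to about 11 N. I let go.

step_arm(
  plan=[
    {"dx": 0, "dy": 0, "dz": 0, "ax": 0, "ay": 0, "az": 0, "gripper": 0.5},
    {"dx": 0, "dy": 0, "dz": 0, "ax": 0, "ay": 0, "az": 0, "gripper": 0.6},
    {"dx": 0, "dy": 0, "dz": 0, "ax": 0, "ay": 0, "az": 0, "gripper": 0.6},
    {"dx": 0, "dy": 0, "dz": 0, "ax": 0, "ay": 0, "az": 0, "gripper": 0.6},
  ],
)

```text
clock: 20.6
eef_pos: [571.8, 231.2, 224.6]
tool_rot: [3.14, 0.0, 0.09]
force: [0.9, 0.2, -0.2]
width: 51.5
gripper_force: 0.0
```

step_arm(
  plan=[
    {"dx": 0, "dy": 0, "dz": -0.03, "ax": 0, "ay": 0, "az": 0, "gripper": 0.6},
    {"dx": 0, "dy": 0, "dz": -0.08, "ax": 0, "ay": 0, "az": 0, "gripper": 0.6},
    {"dx": 0, "dy": 0, "dz": -0.1, "ax": 0, "ay": 0, "az": 0, "gripper": 0.6},
    {"dx": 0, "dy": 0, "dz": -0.1, "ax": 0, "ay": 0, "az": 0, "gripper": 0.6},
    {"dx": 0, "dy": 0, "dz": -0.1, "ax": 0, "ay": 0, "az": 0, "gripper": 0.6},
    {"dx": 0, "dy": 0, "dz": 0, "ax": 0, "ay": 0, "az": 0, "gripper": 0.6},
    {"dx": 0, "dy": 0, "dz": 0, "ax": 0, "ay": 0, "az": 0, "gripper": 0.6},
  ],
)

```text
clock: 21.48
eef_pos: [571.5, 231.3, 347.5]
tool_rot: [3.14, 0.001, 0.09]
force: [-0.1, -0.5, 0.6]
width: 51.4
gripper_force: 0.0
```

```bash
sed -i 's/^    dot.*//;s/^for t in a:/for t in []: pass/' look.py; python3 look.py 18; python3 - <<'E'
from h import *
d=np.load("scene18.npz");P=cloud(d);H=hsv(d)
m=np.zeros(H.shape[:2],bool);m[120:155,305:335]=1
m&=(H[...,1]>150)&(H[...,2]>90)&(H[...,0]>4)&(H[...,0]<16)
q=P[m];print(len(q),np.nanpercentile(q,[5,50,95,100],axis=0))
E
```

```text
clock 21.675 pos [571.33 231.22 346.77] rot [3.14 0.   0.09] F [-0.28  0.36 -0.55] T [-0.   -0.    0.02]
87 [[559.4452908  221.55443201 205.32182905]
 [582.70202234 230.77417001 237.04867007]
 [588.00793437 239.22941689 241.44471477]
 [589.03432512 241.7794036  243.4197268 ]]
```

View pics/look18.png

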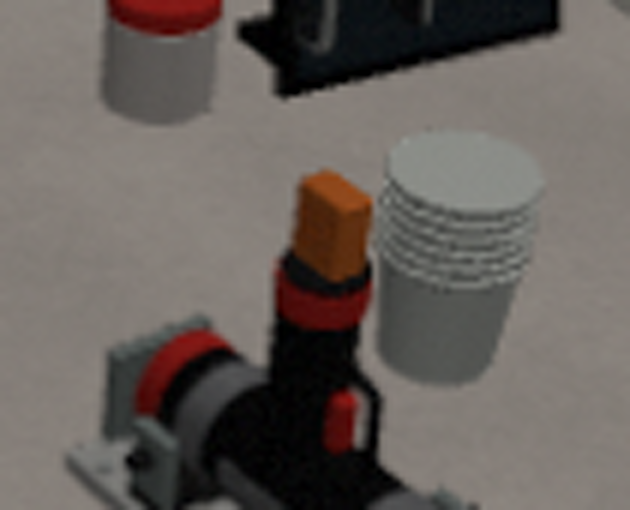

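The stick stands upright with its flange flush on the red collar at (325,275) and its top at z ≈ 240, as it must be. The bystanders in view are untouched, so I hand in.

```bash
python3 -c "
from cell import ctrl
print(ctrl.finish_job())"
```

```text
the job is handed in; nothing more can be done
None
```

The battery stick is fully home in the gun's grip with its flange on the red collar. It was released with the arm clear, and the job was handed in at about 22 s. The highest readings I saw were about 11–12 N, with the flange already on the collar. I never moved near the tape roll, cups or jar, but my last picture showed only the cups.

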